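# Rub down a taped joint and hold the jig's spring arm open

### The job

I have taped two pieces of model board edge to edge in the spring jig: take the burnisher out of its block and rub its steel ball along the middle of the brown tape over the whole joint in one slow pass (well under 10 cm a second), from the open right-hand end to the end with the metal end stop, leaving the board where it lies. Stand the burnisher back in its block, fully home, and let go of it. Then swing the jig's spring arm away from the board by its upright black knob, all the way round to its stop, and keep holding it there against the spring so that I can lift the board out: finish while still holding it, and leave the other things on the bench alone.

Things in the scene. Friction and masses are not known exactly. Their poses are not given: they have to be found in the camera images.
- jig: Taping jig, fixed: plywood bed on feet, bed top 22 mm above the origin (on the bench). x points away from the robot (within 0.12 rad), y left; bed x -80..+110, y -125..+125 mm. Aluminium fence, 7.5 mm high, along the near side (x -76..-60), end stop of the same height at the left (y +80..+97, x -59..+10). The spring arm is on the far side.
- board: The work, loose in the jig: two model-board halves (white one nearer the robot, grey one beyond), together 90 x 140 x 10 mm, 0.12 kg, flat on the bed against fence and end stop, pressed to the fence by the arm's rubber nose. Origin: centre of its underside; y runs left along the joint, which lies at x = 0 under a stuck strip of brown paper tape 22 x 126 mm.
- joint_0 (a point): Point on top of the board over the joint, 56 mm right of the board's centre (7 mm inside the right-hand end of the tape): start of the rub. Board top is 32 mm above the bench.
- joint_1 (a point): Point on top of the joint, 28 mm left of joint_0.
- joint_2 (a point): Point on top of the joint at the board's centre.
- joint_3 (a point): Point on top of the joint, 28 mm left of the board's centre.
- joint_4 (a point): Point on top of the joint, 56 mm left of the board's centre, 14 mm from the end stop: end of the rub.
- burnisher_handle (a point): Middle of the burnisher's straight round dark-wood grip (18 mm diameter, 50 to 97 mm above the tip): grasp here. The tool (50 g, 105 mm long) stands upright in its block, ball down: 8 mm steel ball, 5 mm shank, 11.6 mm ferrule, 21.6 mm collar (40 to 46 mm above the tip). This point is 74.5 mm above the tip and, in the block, 79.5 mm above the bench. z runs up the tool.
- burnisher_tip (a point): Lowest point of the burnisher's ball; 74.5 mm below burnisher_handle along the tool.
- block_hole (a point): Centre of the mouth of the burnisher's hole in the top of the fixed wooden block (56 x 56 x 45 mm, top 45 mm above the bench). Round hole of 14.5 mm, right through. z is up. Home, the collar rests on the top of the block and the tip is 40 mm below this point.
- block: The wooden block that holds the burnisher, fixed; origin on the bench under the hole; turned by up to 0.7 rad. The raised lid of the blue parts case, its top 140 mm above the bench, stands 50 mm or more in front of it (nearer the robot).
- knob (a point): Point on the axis of the round upright black knob (18 mm diameter, straight from 49 to 76 mm above the bench, top 81 mm) on the free end of the spring arm, 62 mm above the bench. It may be grasped from above or pushed with shut fingers. The arm's top is 36 mm above the bench.
- pivot (a point): Point on the upright axis of the arm's pivot, at the height of knob; the knob runs on a circle of 120 mm radius about it.
- spring_arm (a joint): Angle of the grey spring arm about its upright pivot, rad. 0: its rubber nose rests on the board. It grows as the knob swings away from the robot, anticlockwise seen from above, up to the rubber-sleeved stop pin at 0.90. A spring drives it back: it needs about 2.5 N at the knob to start, 6 N at the stop, and it flies back when let go.
- tape_roll: Bystander: roll of brown paper tape, 89 x 89 x 19 mm, lying left of the jig; origin under its centre.
- screwdriver: Bystander: yellow-handled screwdriver, 172 x 24 x 25 mm, lying left of the jig; origin under its centre.
- house: Bystander: small grey house block 34 x 40 x 44 mm on the large white model base beyond the jig; origin under its centre.
- eraser: Bystander: blue and white eraser 20 x 46 x 12 mm between parts case and burnisher block; origin under its centre.

How it is judged (in metres and radians):
On the way, in this order (a step that is already met when the one before it is completed fails the run):
1. the burnisher's ball is on the tape at the right-hand end of the joint, the arm still clamping the board (horizontal distance between burnisher_tip and joint_0 below 0.006 m and contact force between burnisher and board above 0.3 N and value of joint spring_arm below 0.05 rad), for 0.05 s.
2. the ball has been rubbed along to a quarter of the joint (horizontal distance between burnisher_tip and joint_1 below 0.006 m and contact force between burnisher and board above 0.3 N and value of joint spring_arm below 0.05 rad), for 0.05 s.
3. the ball has been rubbed along to the middle of the joint (horizontal distance between burnisher_tip and joint_2 below 0.006 m and contact force between burnisher and board above 0.3 N and value of joint spring_arm below 0.05 rad), for 0.05 s.
4. the ball has been rubbed along to three quarters of the joint (horizontal distance between burnisher_tip and joint_3 below 0.006 m and contact force between burnisher and board above 0.3 N and value of joint spring_arm below 0.05 rad), for 0.05 s.
5. the ball has been rubbed along to the end of the joint by the end stop (horizontal distance between burnisher_tip and joint_4 below 0.006 m and contact force between burnisher and board above 0.3 N and value of joint spring_arm below 0.05 rad), for 0.05 s.
6. the burnisher stands fully home in its block, let go (horizontal distance between burnisher_tip and block_hole below 0.006 m and z of burnisher_tip in the frame of block_hole below -0.034 m and angle between burnisher_tip's own z axis and vertical below 0.12 rad and contact force between burnisher and the fingers below 0.05 N), for 0.1 s.
At the end, for the whole second after the job is handed in: Fingers hold the spring arm at its stop (0.84 rad or more of 0.90, over 1.5 N on it) for the last second; the burnisher stands in its block, let go, tip at least 34 mm down and within 6 mm of the hole axis; the board lies flat and square in the jig, within 8 mm, untouched (value of joint spring_arm above 0.84 rad and contact force between jig and the fingers above 1.5 N and horizontal distance between burnisher_tip and block_hole below 0.006 m and z of burnisher_tip in the frame of block_hole below -0.034 m and angle between burnisher_tip's own z axis and vertical below 0.12 rad and contact force between each of burnisher, board and the arm below 0.05 N and z of board in the frame of jig below 0.026 m and angle between the x axis of board and the x axis of jig, either way round below 0.05 rad and distance of board from where it was at the start of the episode below 0.008 m and linear speed of board below 0.02 m/s); the arm keeps its last pose, push and grip.
It fails at once if the ball is dragged over the board faster than 10 cm/s (contact force between burnisher and board above 0.3 N and linear speed of burnisher above 0.1 m/s).
It fails at once if the board is shifted more than 8 mm in the jig (distance of board from where it was at the start of the episode above 0.008 m).
It fails at once if a bystander (tape roll, screwdriver, house block, eraser) is pushed more than 15 mm (distance of any of tape_roll, screwdriver, house, eraser from where it was at the start of the episode above 0.015 m).
It also fails if it takes over 70 s, if anything falls off the work surface, if the arm or the gripper's body presses on something with over 40 N, if the wrist force passes 120 N, or if a joint passes its speed limit or range.

### The arm

A 6-joint arm with a two-finger parallel gripper is mounted at the origin on a cart in front of the work surface, level with it; the furniture and walls round the work are solid. World frame = base frame: x ahead of the robot, y to its left, z up, the work surface at z = 0. Lengths are in m, angles in degrees, forces in N, time in s.
With the tool pointing down it reaches from about 0.375 to 0.9 m from the base axis. Payload 3.1 kg.
Tool frame: the origin (TCP) lies midway between the tips of the shut fingers; the grasp point (between the pads) lies 19 mm behind it (ctrl.grip_depth is the distance from the TCP to the grasp point, in m); z points along the fingers, x is the direction in which the jaws open and shut, and the axes are right-handed (so a half turn about z gives the same grasp; the last joint's range is limited). The gripper opens to 85 mm and grips with 20 to 120 N. Pads are 22 mm wide; open, the fingers measure 114 mm over their backs; the gripper's body (76 mm by 85 mm) begins 54 mm behind the grasp point. The pads swing forward as they close: fully open they stand 13 mm farther back than shut.
Start: joints at [59.101, 30.224, 82.088, -0, 67.689, -10.227], TCP at [0.221, 0.585, 0.231] pointing down, gripper open.
Joint ranges: [-176.69, 176.69], [-43.24, 126.21], [12.49, 139.97], [-82, 262], [0, 151.66], [-163.58, 163.58]. Speed limits (degrees/s): [159.86, 159.86, 180, 180, 180, 180].

### API

Orientations are given as [roll, pitch, yaw] about the fixed x, y, z axes, in that order (R = Rz(yaw) Ry(pitch) Rx(roll)).
In Python, from station import ctrl gives the robot as it stands.
- The arm moves only by the shell command python3 -m pendant 'ROWS' [FORCE]. ROWS is a JSON object of lists of equal length, an entry for each row: "fingers": the finger opening in cm, from 0 to 8.54; "delta_pos": the shift along the tool's x, y, z in cm, a list of three; "twist": the turn about the tool's z in degrees. A call has 1 to 10 rows; each row shifts and turns the commanded pose from where the row before left it, along the tool's axes as they then stand; what a row does not reach is not made up. A row lasts 1/8 s, in which the tool goes at most 62.5 mm and 10.7 degrees, less where a joint would pass 70% of its speed; a pose out of reach is approached as far as the arm can. A call with a gripper value outside its range is refused whole. The fingers move at their own pace and stop on an object; FORCE is the grip in N (left out, the last holds). Time passes only in rows, so rows that do not move let the fingers close. It gives the time, the measured TCP pose, the force and the opening at its end, in the units of the state.
- ctrl.observe(): the state, without advancing time (a new reading comes with each control period).
- ctrl.capture(name): name is "side" or "top"; returns the picture (400x640x3 uint8, red, green, blue); there is no depth.
- ctrl.camera_model(name): a dict with "fov_y" (degrees; the focal length in pixels is half the picture's height over the tangent of half this angle, whatever the lens; pixels are square), "cx", "cy" (the principal point, pixels), "origin" and "attitude" of the camera in the world. Camera axes: x right, y up, looking along -z (the intrinsics and any distortion apply to the point x, -y, -z); pixel columns grow to the right and rows downward; lengths in m; the calibration is good to about 2 mm. A picture is of the moment at which its call begins. camera_model takes no time and is no camera call.
- ctrl.hand_in(): hands the job in, once; it reports no verdict.
The state is a dict: "clock": time; "q": joint angles; "qd": joint speeds; "joint_torque": joint torques, N m; "tcp_pos": TCP position; "tcp_rot": TCP orientation; "wrist_force": force on the tool from outside, world axes, zero at the start; "torque": the same for the moment, N m; "width": finger opening in m.
Only numpy, scipy, OpenCV 4.12 (cv2) and the standard library are available. Lean on these libraries where they do the work, as an engineer would, in place of code of your own. Each camera call takes 0.05 s, during which the arm holds its last target. There are 200 camera calls.

## Working session

There is one attempt and no reset: what is moved stays moved. The work goes in short steps, Python scripts to look and compute and a shell command to move; the robot and the scene stay as the last step left them, time stands still between calls to the robot, and variables do not carry over. Pictures are saved under pics/ and viewed, about 8 in all and at most 12, crops included, and the job is handed in when it is done.

```bash
ls; mkdir -p pics
python3 - <<'E'
from station import ctrl
import cv2
for n in("side","top"):
    print(n,ctrl.camera_model(n))
    im=ctrl.capture(n); cv2.imwrite(f"pics/{n}0.png",im[:,:,::-1])
s=ctrl.observe(); print(s)
E
```

```text
pics
side {'fov_y': 49.733571243574005, 'cx': 319.5415528682362, 'cy': 192.7829670358533, 'origin': array([0.17042128, 1.27341155, 0.78589987]), 'attitude': array([  57.4420017 ,   -0.29922935, -158.184449  ])}
top {'fov_y': 43.840574266819914, 'cx': 309.1778544929942, 'cy': 202.34145572068164, 'origin': array([0.459104  , 0.27471388, 1.35289154]), 'attitude': array([  5.42677934,   0.26977074, -88.54514828])}
{'clock': 0.1, 'q': array([ 5.91013820e+01,  3.02745516e+01,  8.21517043e+01, -1.69234425e-04,
        6.76909058e+01, -1.02280943e+01]), 'qd': array([-0.01478432, -0.17472221, -0.15545633, -0.05664351,  0.03267716,
       -0.02296874]), 'joint_torque': array([-6.00306612e-04, -4.43301201e+01, -1.78585982e+01, -2.47359512e-04,
        3.89268287e-03, -2.19965017e-05]), 'tcp_pos': array([0.22024974, 0.584184  , 0.23040695]), 'tcp_rot': array([-1.79979350e+02,  1.15327687e-01,  6.93295615e+01]), 'wrist_force': array([-0.64891688, -0.00546458, -0.54722393]), 'torque': array([ 0.02249912,  0.00496762, -0.02230558]), 'width': 0.08518045475707389}
```

View pics/top0.png

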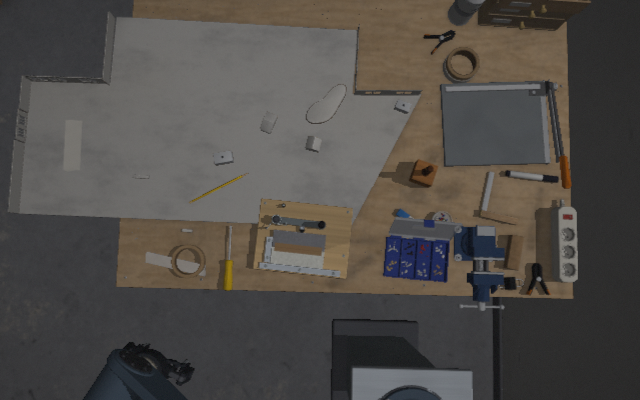

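View pics/side0.png

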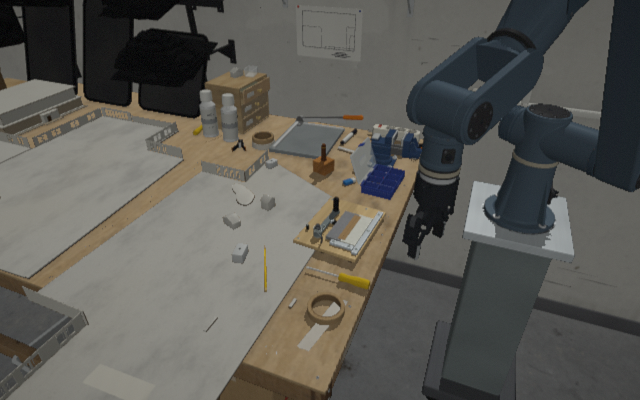

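The top view shows the jig at about (303,240), with the knob at (321,225) and pivot at (277,220). The burnisher is at (424,172) and the case lid at (425,228). Next I'll enlarge both areas.

Run:
```python
import cv2,numpy as np
t=cv2.imread("pics/top0.png");s=cv2.imread("pics/side0.png")
a=cv2.resize(t[190:290,250:360],None,fx=5,fy=5,interpolation=cv2.INTER_CUBIC)
b=cv2.resize(t[150:200,400:450],(250,250),interpolation=cv2.INTER_CUBIC)
a=np.clip(a*1.5,0,255);b=np.clip(b*1.5,0,255)
c=np.zeros((500,800,3));c[:,:550]=a;c[:250,550:]=b
d=cv2.resize(s[140:190,300:350],(250,250),interpolation=cv2.INTER_CUBIC)
c[250:,550:]=np.clip(d*1.5,0,255)
cv2.imwrite("pics/crop1.png",c)
e=np.clip(cv2.resize(s[190:260,290:390],None,fx=8,fy=8,interpolation=cv2.INTER_CUBIC)*1.5,0,255)
cv2.imwrite("pics/crop2.png",e)
```

```text
[ WARN:0@0.082] global loadsave.cpp:1063 imwrite_ Unsupported depth image for selected encoder is fallbacked to CV_8U.
```

View pics/crop1.png

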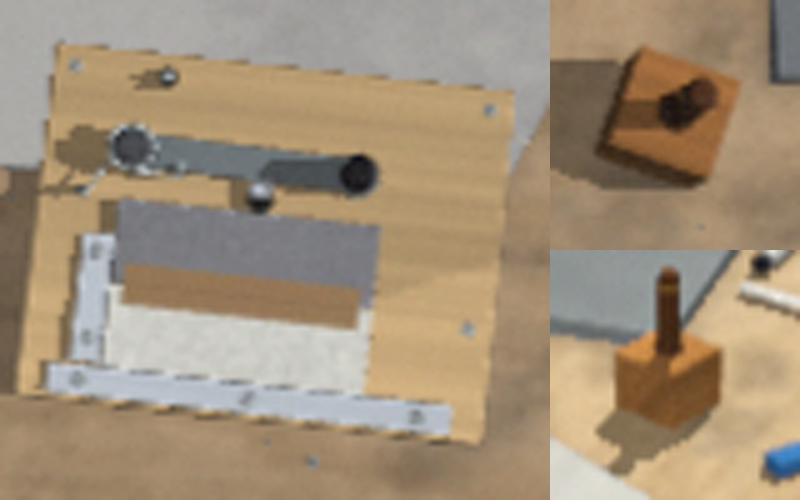

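View pics/crop2.png

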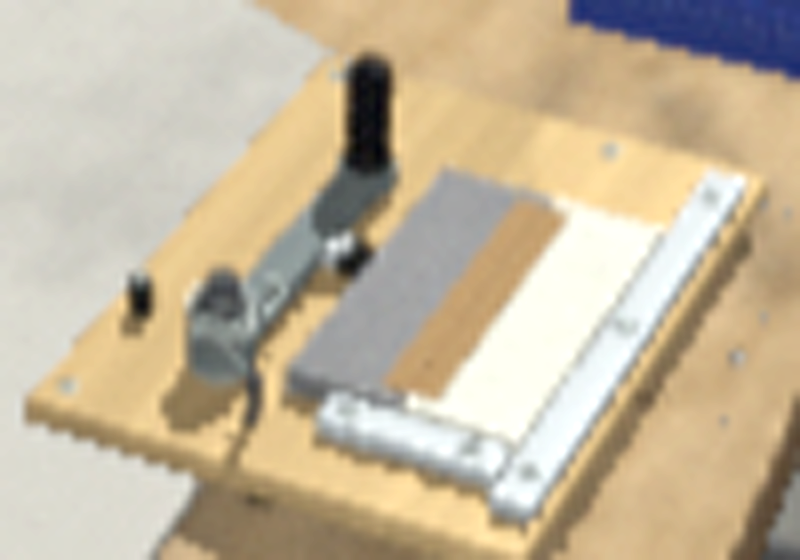

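```bash
cat > cam.py <<'E'
import numpy as np
from scipy.optimize import least_squares
from scipy.spatial.transform import Rotation as R
from station import ctrl
M={n:ctrl.camera_model(n) for n in("side","top")}
def proj(n,P):
    m=M[n];P=np.atleast_2d(P)
    p=R.from_euler('xyz',m['attitude'],degrees=True).inv().apply(P-m['origin'])
    f=200/np.tan(np.radians(m['fov_y']/2))
    return np.c_[m['cx']+f*p[:,0]/-p[:,2], m['cy']-f*p[:,1]/-p[:,2]]
def onplane(n,uv,z):
    m=M[n];f=200/np.tan(np.radians(m['fov_y']/2))
    d=R.from_euler('xyz',m['attitude'],degrees=True).apply([(uv[0]-m['cx'])/f,-(uv[1]-m['cy'])/f,-1])
    return m['origin']+d*(z-m['origin'][2])/d[2]
E
python3 - <<'E'
from cam import *
T=lambda u,v:np.array([250+(u+.5)/5-.5,190+(v+.5)/5-.5])
B=lambda u,v:np.array([400+(u-550+.5)/5-.5,150+(v+.5)/5-.5])
S=lambda u,v:np.array([290+(u+.5)/8-.5,190+(v+.5)/8-.5])
D=lambda u,v:np.array([300+(u-550+.5)/5-.5,140+(v-250+.5)/5-.5])
# local jig coords: (board centre in jig: x=-60+45=-15, y=80-70=10)
bx,by=-.015,.010
tape=[(bx+.011,by+.063,.032),(bx-.011,by+.063,.032),(bx+.011,by-.063,.032),(bx-.011,by-.063,.032)]
bed=[(.11,.125,.022),(.11,-.125,.022),(-.08,-.125,.022),(-.08,.125,.022)]
obs=[("top",tape,[T(126,265),T(122,302),T(363,291),T(357,329)]),
("top",bed,[T(58,43),T(514,92),T(480,440),T(18,390)]),
("side",tape,[S(385,385),S(435,398),S(520,203),S(567,215)]),]
def W(p,L):
    c,s=np.cos(p[2]),np.sin(p[2]);L=np.array(L)
    return np.c_[p[0]+c*L[:,0]-s*L[:,1],p[1]+s*L[:,0]+c*L[:,1],L[:,2]]
def fit(o): 
    return least_squares(lambda p:np.concatenate([(proj(n,W(p,L))-np.array(q)).ravel() for n,L,q in o]),[.5,.3,0])
for o in(obs,obs[:1],obs[1:2],obs[2:]):
    r=fit(o);print(r.x.round(4),r.fun.round(1))
print("knob top",onplane("top",T(357,174),.081),"side",onplane("side",S(371,64),.080))
print("pivot top",onplane("top",T(133,146),.045))
print("handle top",onplane("top",B(703,92),.108),"side",onplane("side",D(668,271),.109))
bl=[B(645,47),B(740,80),B(700,178),B(606,146)]
q=[onplane("top",b,.045)[:2] for b in bl];print("block",np.mean(q,0),np.array(q).round(3))
print("lid top ends (z.14):",onplane("top",(391,220),.14),onplane("top",(454,238),.14),onplane("top",(454,221),.14))
print("eraser",onplane("top",(401,213),.01))
E
```

```text
[ 0.474   0.2994 -0.0806] [-0.  -0.3 -0.1  0.6 -0.1 -0.5  0.2  0.2 -0.6 -0.1  0.7 -0.2  0.5  1.3
 -0.8  1.2 -1.2 -0.4 -0.3  0.2 -0.7 -0.9  0.2 -0.5]
[ 0.4739  0.2993 -0.0864] [ 0.  -0.5 -0.1  0.4 -0.1 -0.3  0.2  0.4]
[ 0.4754  0.2993 -0.0811] [-0.5 -0.7  0.7 -0.7  0.5  0.7 -0.7  0.6]
[ 0.4721  0.3006 -0.0757] [-0.6  0.   0.4  0.6 -0.3 -0.6  0.6 -0.2]
knob top [0.52380169 0.25207784 0.081     ] side [0.52264038 0.2516941  0.08      ]
pivot top [0.53742459 0.36981999 0.045     ]
handle top [ 0.67205778 -0.02027506  0.108     ] side [ 0.66904253 -0.01666765  0.109     ]
block [ 0.67134777 -0.019187  ] [[ 0.706 -0.004]
 [ 0.69  -0.055]
 [ 0.637 -0.034]
 [ 0.653  0.016]]
lid top ends (z.14): [0.53584004 0.08255928 0.14      ] [ 0.49586474 -0.07088973  0.14      ] [ 0.53725375 -0.07097754  0.14      ]
eraser [0.56371027 0.03511681 0.01      ]
```

```bash
cat >> cam.py <<'E'
def go(x,y,z,yaw=None):
    s=ctrl.observe();p=s['tcp_pos'];Rm=R.from_euler('xyz',s['tcp_rot'],degrees=True)
    d=Rm.inv().apply(np.array([x,y,z])-p)*100
    print("t",s['clock'],"pos",p.round(4),"rot",s['tcp_rot'].round(2),"F",s['wrist_force'].round(2),"w",s['width'].round(4),"delta cm",d.round(2))
E
python3 -m pendant '{"fingers":[8.5,8.5,8.5,8.5,8.5,8.5,8.5,8.5,8.5,8.5],"delta_pos":[[0,0,0],[0,0,0],[-2.8,2.5,0.1],[-2.8,2.5,0.1],[-2.8,2.5,0.1],[-2.8,2.5,0.1],[-2.8,2.5,0.1],[-2.8,2.5,0.1],[-2.8,2.5,0.1],[-2.8,2.5,0.1]],"twist":[-8,-8,0,0,0,0,0,0,0,0]}' 30
python3 -c "
from cam import *
go(.6705,-.0185,.2)"
```

```text
clock: 1.35
tcp_pos: [0.4021, 0.3441, 0.223]
tcp_rot: [-180.0, 0.0, 85.3]
wrist_force: [0.2, -0.0, -0.3]
width: 0.0847Traceback (most recent call last):
  File "<string>", line 3, in <module>
    go(.6705,-.0185,.2)
    ~~^^^^^^^^^^^^^^^^^
  File "cam.py", line 18, in go
    print("t",s['clock'],"pos",p.round(4),"rot",s['tcp_rot'].round(2),"F",s['wrist_force'].round(2),"w",s['width'].round(4),"delta cm",d.round(2))
                                                                                                        ^^^^^^^^^^^^^^^^
AttributeError: 'float' object has no attribute 'round'
```

```bash
sed -i "s/s\['width'\].round(4)/round(s['width'],4)/" cam.py
python3 -m pendant '{"fingers":[8.5,8.5,8.5,8.5,8.5,8.5,8.5,8.5,7,6],"delta_pos":[[-3.8,3.3,0.2],[-3.8,3.3,0.2],[-3.8,3.3,0.2],[-3.8,3.3,0.2],[-3.8,3.3,0.2],[-3.8,3.3,0.2],[-3.8,3.3,0.2],[-3.8,3.3,0.2],[-3.8,3.3,0.2],[0,0,0.2]],"twist":[0,0,0,0,0,0,0,0,0,0]}'
python3 - <<'E'
from cam import *
import cv2
go(.6705,-.0185,.125)
im=ctrl.capture("top")[:,:,::-1];s=ctrl.capture("side")[:,:,::-1]
c=np.hstack([cv2.resize(i,(400,400),interpolation=cv2.INTER_CUBIC) for i in(im[130:210,385:465],s[110:190,280:360])])
cv2.imwrite("pics/b1.png",np.clip(c*1.5,0,255).astype('uint8'))
E
```

```text
clock: 2.6
tcp_pos: [0.6718, -0.0236, 0.2025]
tcp_rot: [179.9, 0.1, 85.1]
wrist_force: [0.1, 0.1, -0.3]
width: 0.0599
t 2.6 pos [ 0.6718 -0.0236  0.2025] rot [1.7992e+02 5.0000e-02 8.5080e+01] F [ 0.05  0.11 -0.29] w 0.0599 delta cm [ 0.51 -0.18  7.75]
```

View pics/b1.png

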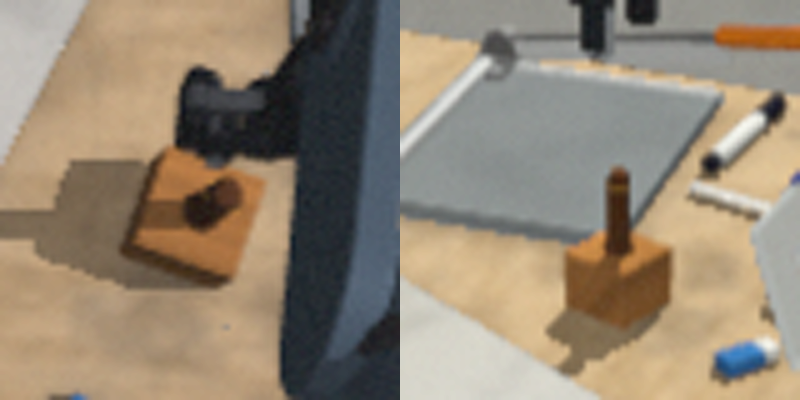

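The crops show the burnisher upright in its block, with its handle top at about (228,192) and (618,172). Next I'll project the TCP and burnisher through the model as a check.

Run:
```python
from cam import *
s=ctrl.observe();p=s['tcp_pos'];x=R.from_euler('xyz',s['tcp_rot'],degrees=True).apply([1,0,0])
f=np.array([p+.035*x+[0,0,.008],p-.035*x+[0,0,.008]])
print("top crop",((proj("top",f)-[385,130])*5).round(0),"side crop",((proj("side",f)-[280,110])*5).round(0))
h=np.array([[.6705,-.0185,z] for z in(.045,.051,.11)])
print("top crop",((proj("top",h)-[385,130])*5).round(0),"side crop",((proj("side",h)-[280,110])*5).round(0))
```

```text
top crop [[202. 153.]
 [353. 169.]] side crop [[196.  52.]
 [241.  16.]]
top crop [[194. 212.]
 [197. 210.]
 [223. 192.]] side crop [[214. 247.]
 [214. 240.]
 [215. 166.]]
```

```bash
python3 -m pendant '{"fingers":[6,6,6,6,6,6,6,6,6,6],"delta_pos":[[0.35,-0.06,0],[0,0,1],[0,0,2],[0,0,2],[0,0,2],[0,0,2],[0,0,2],[0,0,2],[0,0,1.2],[0,0,0]],"twist":[0,0,0,0,0,0,0,0,0,0]}' 30
python3 -c "
from cam import *
go(.671,-.02,.0605)"
```

```text
clock: 3.95
tcp_pos: [0.6688, -0.0162, 0.0599]
tcp_rot: [-179.9, -0.0, 85.3]
wrist_force: [0.6, 0.8, 0.5]
width: 0.0601
t 3.95 pos [ 0.6688 -0.0162  0.0599] rot [-1.7987e+02 -1.0000e-02  8.5320e+01] F [0.56 0.8  0.48] w 0.0601 delta cm [-0.36  0.25 -0.06]
```

```bash
python3 -m pendant '{"fingers":[3.5,1,0.5,0.5,0.5,0.5,0.5,0.5],"delta_pos":[[0,0,0],[0,0,0],[0,0,0],[0,0,0],[0,0,0],[0,0,0],[0,0,0],[0,0,0]],"twist":[0,0,0,0,0,0,0,0]}' 30
python3 -c "
from cam import *
go(.671,-.02,.0605)"
```

```text
clock: 4.95
tcp_pos: [0.6701, -0.0188, 0.062]
tcp_rot: [179.9, 0.2, 85.4]
wrist_force: [-0.0, -6.4, -0.9]
width: 0.0173
t 4.95 pos [ 0.6701 -0.0188  0.062 ] rot [179.9    0.22  85.38] F [-0.02 -6.36 -0.86] w 0.0173 delta cm [-0.11  0.1   0.15]
```

```bash
python3 -m pendant '{"fingers":[0.5,0.5,0.5,0.5],"delta_pos":[[-0.25,0,0],[0,0,0],[0,0,0],[0,0,0]],"twist":[0,0,0,0]}' 40
python3 -c "
from cam import *
go(.671,-.02,.0605)"
```

```text
clock: 5.45
tcp_pos: [0.6697, -0.0192, 0.0617]
tcp_rot: [179.9, 0.0, 85.3]
wrist_force: [-0.1, -2.9, 1.5]
width: 0.0172
t 5.45 pos [ 0.6697 -0.0192  0.0617] rot [1.7994e+02 4.0000e-02 8.5350e+01] F [-0.1  -2.88  1.53] w 0.0172 delta cm [-0.07  0.13  0.12]
```

```bash
python3 -m pendant '{"fingers":[0.5,0.5,0.5,0.5,0.5,0.5,0.5,0.5,0.5,0.5],"delta_pos":[[-0.15,0,0],[0,0,-0.5],[0,0,-1.5],[0,0,-1.5],[0,0,-2.5],[0,0,-2.5],[0,0,-2.5],[0,0,-2.5],[0,0,-1.5],[0,0,0]],"twist":[0,0,0,0,0,0,0,0,0,0]}' 40
python3 - <<'E'
from cam import *
import cv2
go(.4553,.2548,.16)
im=ctrl.capture("top")[:,:,::-1];s=ctrl.capture("side")[:,:,::-1]
c=np.hstack([cv2.resize(i,(400,400),interpolation=cv2.INTER_CUBIC) for i in(im[130:210,385:465],s[110:190,280:360])])
cv2.imwrite("pics/b2.png",np.clip(c*1.5,0,255).astype('uint8'))
p=ctrl.observe()['tcp_pos'];print(((proj("side",[p-[0,0,.0567]])-[280,110])*5))
E
```

```text
clock: 6.7
tcp_pos: [0.6699, -0.0203, 0.2132]
tcp_rot: [179.8, 0.0, 85.3]
wrist_force: [0.6, 0.0, -0.6]
width: 0.0174
t 6.7 pos [ 0.6699 -0.0203  0.2132] rot [1.7982e+02 1.0000e-02 8.5340e+01] F [ 0.58  0.02 -0.58] w 0.0174 delta cm [ 25.67 -23.64   5.24]
[[219.0961673  108.81334662]]
```

View pics/b2.png

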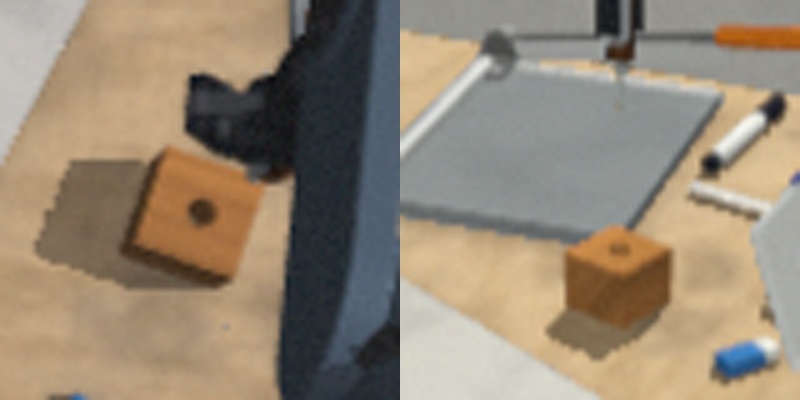

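```bash
python3 -m pendant '{"fingers":[0.5,0.5,0.5,0.5,0.5,0.5,0.5,0.5,0.5,0.5],"delta_pos":[[1.5,-1.4,0],[3.5,-3.2,0],[3.5,-3.2,0],[3.5,-3.2,0],[3.5,-3.2,0],[3.5,-3.2,0],[3.5,-3.2,0],[2.3,-2.1,0],[1,-0.9,0],[0,0,0]],"twist":[0,0,0,0,0,0,0,0,0,0]}' 40
python3 -c "
from cam import *
go(.455,.2558,.0967)"
```

```text
clock: 8.05
tcp_pos: [0.4541, 0.2565, 0.211]
tcp_rot: [-180.0, 0.0, 85.4]
wrist_force: [-0.0, 0.4, 0.1]
width: 0.0168
t 8.05 pos [0.4541 0.2565 0.211 ] rot [-1.7995e+02  4.0000e-02  8.5430e+01] F [-0.    0.36  0.12] w 0.0168 delta cm [-0.05  0.11 11.43]
```

```bash
python3 -m pendant '{"fingers":[0.5,0.5,0.5,0.5,0.5,0.5,0.5,0.5,0.5,0.5],"delta_pos":[[0,0.1,1],[0,0,2],[0,0,2],[0,0,2],[0,0,2],[0,0,1.4],[0,0,0.6],[0,0,0.3],[0,0,0],[0,0,0]],"twist":[0,0,0,0,0,0,0,0,0,0]}' 40
python3 - <<'E'
from cam import *
import cv2
go(.455,.2558,.0887)
im=ctrl.capture("top")[:,:,::-1];s=ctrl.capture("side")[:,:,::-1]
c=np.hstack([cv2.resize(i,(400,400),interpolation=cv2.INTER_CUBIC) for i in(im[200:280,270:350],s[190:250,315:375])])
cv2.imwrite("pics/b3.png",np.clip(c*1.5,0,255).astype('uint8'))
p=ctrl.observe()['tcp_pos']
k=400/60
print((proj("side",[p-[0,0,.0567],[.4553,.2548,.032]])-[315,190])*k+[400,0])
E
```

```text
clock: 9.3
tcp_pos: [0.4564, 0.2562, 0.0989]
tcp_rot: [179.9, -0.0, 85.3]
wrist_force: [0.2, -0.0, -0.7]
width: 0.0169
t 9.3 pos [0.4564 0.2562 0.0989] rot [ 1.7993e+02 -3.0000e-02  8.5340e+01] F [ 0.15 -0.03 -0.7 ] w 0.0169 delta cm [-0.05 -0.14  1.02]
[[673.58400317 157.19827841]
 [675.41413076 174.4491579 ]]
```

View pics/b3.png

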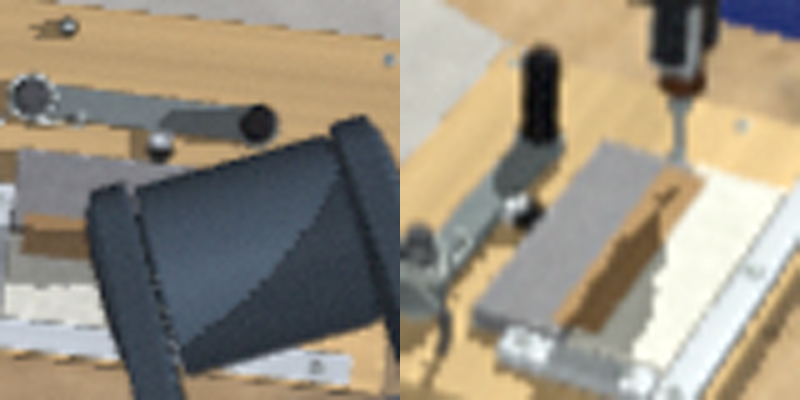

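The side crop shows the ball at (678,160), above the right end of the tape, whose end centre is at about (685,174). I'll lower it slowly until it touches.

```bash
python3 -m pendant '{"fingers":[0.5,0.5,0.5,0.5,0.5,0.5,0.5,0.5,0.5],"delta_pos":[[0,-0.1,0.4],[0,0,0.3],[0,0,0.2],[0,0,0.1],[0,0,0.1],[0,0,0.1],[0,0,0.1],[0,0,0.1],[0,0,0]],"twist":[0,0,0,0,0,0,0,0,0]}' 40
python3 -c "
from cam import *
go(.455,.2558,.0887)"
```

```text
clock: 10.52
tcp_pos: [0.4555, 0.2559, 0.087]
tcp_rot: [179.9, 0.0, 85.4]
wrist_force: [-3.8, -2.3, 21.3]
width: 0.0167
t 10.525 pos [0.4555 0.2559 0.087 ] rot [179.89   0.    85.37] F [-3.78 -2.33 21.33] w 0.0167 delta cm [-0.01 -0.05 -0.17]
```

```bash
python3 -m pendant '{"fingers":[0.5,0.5,0.5,0.5,0.5,0.5,0.5,0.5,0.5,0.5],"delta_pos":[[0,0,-0.06],[0,0,-0.06],[0.2,0,0],[0.4,0,0],[0.4,0,0],[0.4,0,0],[0.4,0,0],[0.4,0,0],[0.4,0,0],[0.4,0,0]],"twist":[0,0,0,0,0,0,0,0,0,0]}' 40
python3 -c "
from cam import *
go(.4645,.3684,.087)"
```

```text
clock: 11.78
tcp_pos: [0.4566, 0.2817, 0.0872]
tcp_rot: [-179.9, 0.5, 85.6]
wrist_force: [-2.2, -14.2, 16.8]
width: 0.0167
t 11.775 pos [0.4566 0.2817 0.0872] rot [-179.89    0.5    85.58] F [ -2.25 -14.15  16.76] w 0.0167 delta cm [ 8.7   0.12 -0.06]
```

```bash
python3 -m pendant '{"fingers":[0.5,0.5,0.5,0.5,0.5,0.5,0.5,0.5,0.5,0.5],"delta_pos":[[0.4,0,-0.04],[0.4,0.02,-0.04],[0.4,0.02,0],[0.4,0.02,0],[0.4,0.02,0],[0.4,0.02,0],[0.4,0,0],[0.4,0,0],[0.4,0,0],[0.4,0,0]],"twist":[0,0,0,0,0,0,0,0,0,0]}' 40
python3 -c "
from cam import *
go(.4645,.3684,.087)"
```

```text
clock: 13.02
tcp_pos: [0.4605, 0.3221, 0.0874]
tcp_rot: [-179.8, 0.4, 85.5]
wrist_force: [-1.5, -11.5, 13.0]
width: 0.0166
t 13.025 pos [0.4605 0.3221 0.0874] rot [-179.84    0.44   85.51] F [ -1.52 -11.53  13.  ] w 0.0166 delta cm [4.65 0.04 0.  ]
```

```bash
python3 -m pendant '{"fingers":[0.5,0.5,0.5,0.5,0.5,0.5,0.5,0.5,0.5,0.5],"delta_pos":[[0.4,0,-0.02],[0.4,0,0],[0.4,0,0],[0.4,0,0],[0.4,0,0],[0.4,0,0],[0.4,0,0],[0.4,0,0],[0.4,0,0],[0.4,0,0]],"twist":[0,0,0,0,0,0,0,0,0,0]}' 40
python3 - <<'E'
from cam import *
import cv2
go(.4645,.3684,.087)
s=ctrl.capture("side")[:,:,::-1]
c=cv2.resize(s[190:265,290:390],None,fx=8,fy=8,interpolation=cv2.INTER_CUBIC)
cv2.imwrite("pics/b4.png",np.clip(c*1.5,0,255).astype('uint8'))
p=ctrl.observe()['tcp_pos']
print((proj("side",[p-[0,0,.055],[.4644,.3664,.032]])-[290,190])*8)
E
```

```text
clock: 14.28
tcp_pos: [0.4639, 0.3622, 0.0875]
tcp_rot: [-179.9, 0.4, 85.5]
wrist_force: [-1.8, -9.7, 10.8]
width: 0.017
t 14.275 pos [0.4639 0.3622 0.0875] rot [-179.85    0.43   85.47] F [-1.76 -9.67 10.84] w 0.017 delta cm [0.63 0.01 0.04]
[[412.66723246 369.56613621]
 [408.41164283 375.99482393]]
```

View pics/b4.png

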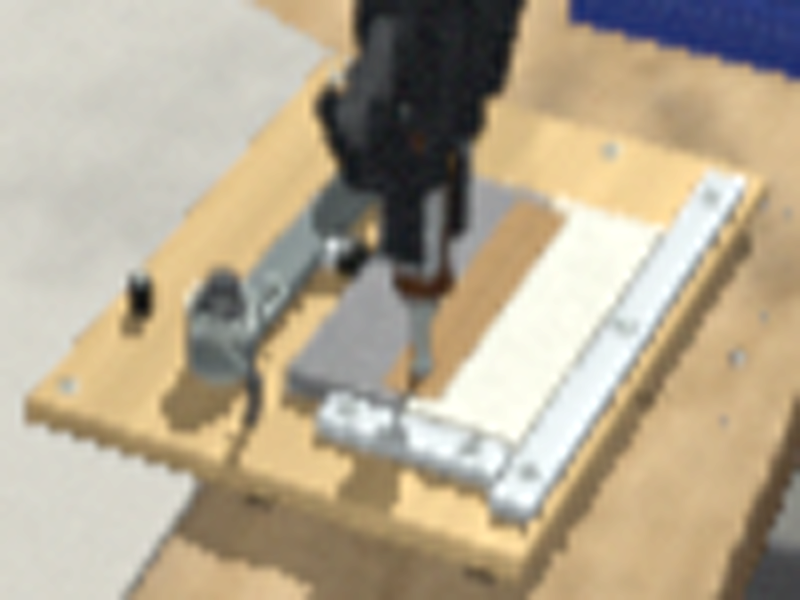

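```bash
python3 -m pendant '{"fingers":[0.5,0.5,0.5,0.5,0.5,0.5,0.5,0.5,0.5,0.5],"delta_pos":[[0.3,0,0],[0.3,0,0],[0.2,0,0],[0,0,0],[0,0,-0.04],[0,0,-0.04],[0,0,-0.04],[0,0,-0.1],[0,0,-0.2],[0,0,-0.6]],"twist":[0,0,0,0,0,0,0,0,0,0]}' 40
python3 -c "
from cam import *
go(.6697,-.0200,.215)"
```

```text
clock: 15.58
tcp_pos: [0.4655, 0.3738, 0.0965]
tcp_rot: [-180.0, -0.0, 85.3]
wrist_force: [0.5, 1.1, -0.1]
width: 0.0168
t 15.575 pos [0.4655 0.3738 0.0965] rot [-179.97   -0.     85.33] F [ 0.47  1.08 -0.06] w 0.0168 delta cm [-37.59  23.55 -11.86]
```

```bash
python3 -m pendant '{"fingers":[0.5,0.5,0.5,0.5,0.5,0.5,0.5,0.5,0.5,0.5],"delta_pos":[[0,0,-2],[0,0,-3],[0,0,-3],[-1,0.6,-2.5],[-2.5,1.6,-1.4],[-4,2.5,0],[-4,2.5,0],[-4,2.5,0],[-4,2.5,0],[-4,2.5,0]],"twist":[0,0,0,0,0,0,0,0,0,0]}' 40
python3 -m pendant '{"fingers":[0.5,0.5,0.5,0.5,0.5,0.5,0.5],"delta_pos":[[-4,2.5,0],[-4,2.5,0],[-3,2.2,0],[-2,1.3,0],[-1,0.5,0],[0,0,0],[0,0,0]],"twist":[0,0,0,0,0,0,0]}' 40
python3 -c "
from cam import *
go(.6697,-.0200,.120)"
```

```text
clock: 16.82
tcp_pos: [0.5937, 0.1262, 0.2161]
tcp_rot: [180.0, -0.0, 85.3]
wrist_force: [0.4, -0.3, -0.3]
width: 0.0167
clock: 17.7
tcp_pos: [0.6705, -0.0181, 0.2157]
tcp_rot: [-179.9, -0.0, 85.4]
wrist_force: [-0.3, -0.2, 0.1]
width: 0.0168
t 17.7 pos [ 0.6705 -0.0181  0.2157] rot [-1.7994e+02 -4.0000e-02  8.5400e+01] F [-0.28 -0.17  0.14] w 0.0168 delta cm [-0.21 -0.06  9.57]
```

```bash
python3 -m pendant '{"fingers":[0.5,0.5,0.5,0.5,0.5,0.5,0.5,0.5,0.5],"delta_pos":[[-0.2,-0.06,1],[0,0,2],[0,0,2],[0,0,2],[0,0,2],[0,0,1],[0,0,0.5],[0,0,0],[0,0,0]],"twist":[0,0,0,0,0,0,0,0,0]}' 40
python3 - <<'E'
from cam import *
import cv2
go(.6697,-.0200,.062)
im=ctrl.capture("top")[:,:,::-1];s=ctrl.capture("side")[:,:,::-1]
c=np.hstack([cv2.resize(i,(400,400),interpolation=cv2.INTER_CUBIC) for i in(im[150:200,400:450],s[135:185,300:350])])
cv2.imwrite("pics/b5.png",np.clip(c*1.5,0,255).astype('uint8'))
E
```

```text
clock: 18.82
tcp_pos: [0.6711, -0.0215, 0.1115]
tcp_rot: [179.9, 0.0, 85.3]
wrist_force: [0.5, 0.3, -0.6]
width: 0.0169
t 18.825 pos [ 0.6711 -0.0215  0.1115] rot [1.7991e+02 1.0000e-02 8.5330e+01] F [ 0.51  0.26 -0.56] w 0.0169 delta cm [ 0.14 -0.16  4.95]
```

View pics/b5.png

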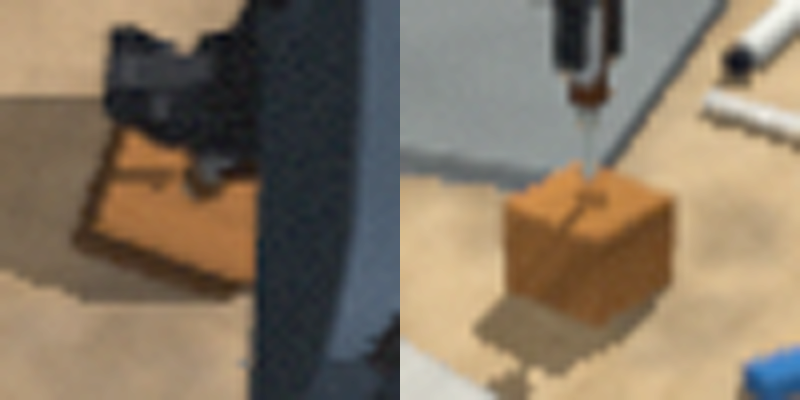

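The side crop shows the ball at (590,178), just above the hole at (592,197), so it is lined up. I'll lower it in stages.

```bash
python3 -m pendant '{"fingers":[0.5,0.5,0.5,0.5,0.5,0.5,0.5,0.5],"delta_pos":[[0.07,-0.07,0],[0,0,0.4],[0,0,0.4],[0,0,0.4],[0,0,0.4],[0,0,0.4],[0,0,0],[0,0,0]],"twist":[0,0,0,0,0,0,0,0]}' 40
python3 -c "
from cam import *
go(.6697,-.0200,.060)"
```

```text
clock: 19.92
tcp_pos: [0.67, -0.0207, 0.0907]
tcp_rot: [180.0, 0.0, 85.3]
wrist_force: [0.3, -0.8, 0.0]
width: 0.017
t 19.925 pos [ 0.67   -0.0207  0.0907] rot [179.99   0.    85.33] F [ 0.27 -0.82  0.02] w 0.017 delta cm [ 0.06 -0.03  3.07]
```

Ball is in the hole with no side force. I'll keep lowering.

```bash
python3 -m pendant '{"fingers":[0.5,0.5,0.5,0.5,0.5,0.5,0.5,0.5],"delta_pos":[[0,0,0.4],[0,0,0.4],[0,0,0.4],[0,0,0.4],[0,0,0.4],[0,0,0.4],[0,0,0],[0,0,0]],"twist":[0,0,0,0,0,0,0,0]}' 40
python3 -c "
from cam import *
go(.6697,-.0200,.060)"
```

```text
clock: 20.92
tcp_pos: [0.67, -0.0207, 0.0668]
tcp_rot: [180.0, 0.0, 85.3]
wrist_force: [0.6, 0.3, -0.4]
width: 0.0166
t 20.925 pos [ 0.67   -0.0207  0.0668] rot [179.99   0.    85.33] F [ 0.55  0.27 -0.45] w 0.0166 delta cm [ 0.06 -0.03  0.68]
```

```bash
python3 -m pendant '{"fingers":[0.5,0.5,0.5,0.5,0.5,0.5,0.5],"delta_pos":[[0,0,0.3],[0,0,0.2],[0,0,0.1],[0,0,0.1],[0,0,0.1],[0,0,0],[0,0,0]],"twist":[0,0,0,0,0,0,0]}' 40
python3 -c "
from cam import *
go(.6697,-.0200,.060)"
```

```text
clock: 21.8
tcp_pos: [0.67, -0.0207, 0.0613]
tcp_rot: [180.0, 0.0, 85.3]
wrist_force: [-4.2, 0.9, 12.4]
width: 0.017
t 21.8 pos [ 0.67   -0.0207  0.0613] rot [1.7996e+02 2.0000e-02 8.5340e+01] F [-4.19  0.86 12.43] w 0.017 delta cm [ 0.07 -0.04  0.13]
```

```bash
python3 -m pendant '{"fingers":[1.2,2.5,4,6,6,6,6,6,6,6],"delta_pos":[[0,0,-0.05],[0,0,0],[0,0,0],[0,0,0],[0,0,0],[0,0,-1],[0,0,-2.5],[0,0,-4],[0,0,-4],[0,0,-3.5]],"twist":[0,0,0,0,0,0,0,0,0,0]}' 30
python3 - <<'E'
from cam import *
import cv2
go(.5237,.2522,.20)
im=ctrl.capture("top")[:,:,::-1];s=ctrl.capture("side")[:,:,::-1]
c=np.hstack([cv2.resize(i,(400,400),interpolation=cv2.INTER_CUBIC) for i in(im[200:280,265:345],s[130:190,295:355])])
cv2.imwrite("pics/b6.png",np.clip(c*1.5,0,255).astype('uint8'))
E
```

```text
clock: 23.05
tcp_pos: [0.6702, -0.0207, 0.2117]
tcp_rot: [179.9, 0.0, 85.3]
wrist_force: [0.8, -0.2, -0.6]
width: 0.06
t 23.05 pos [ 0.6702 -0.0207  0.2117] rot [1.7989e+02 1.0000e-02 8.5330e+01] F [ 0.81 -0.2  -0.59] w 0.06 delta cm [ 26.01 -16.82   1.13]
```

View pics/b6.png

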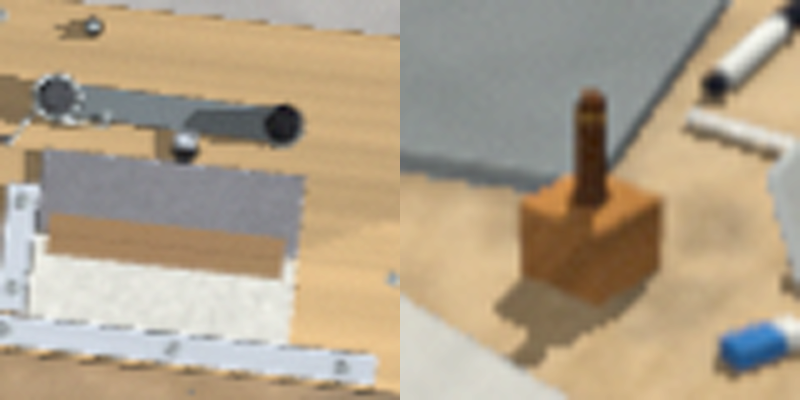

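The burnisher stands home, with its collar on the block, and the board is square in the jig with the arm still clamping it. The knob is at crop (284,124), unchanged.

```bash
python3 -m pendant '{"fingers":[6,6,6,6,6,6,6,6,6,6],"delta_pos":[[0,0,0],[0,0,0],[0,0,0],[0,0,0],[0,0,0],[0,0,0],[0,0,0],[0,0,0],[0,0,0],[0,0,0]],"twist":[10.2,10.2,10.2,10.2,10.2,10.2,10.2,10.2,10.2,0]}' 30
python3 -c "
from cam import *
go(.5234,.2525,.20)"
```

```text
clock: 24.4
tcp_pos: [0.6694, -0.0206, 0.2085]
tcp_rot: [-180.0, 0.1, -6.4]
wrist_force: [0.6, -0.3, 1.2]
width: 0.0599
t 24.4 pos [ 0.6694 -0.0206  0.2085] rot [-1.7999e+02  8.0000e-02 -6.3600e+00] F [ 0.62 -0.3   1.21] w 0.0599 delta cm [-17.53 -25.52   0.88]
```

```bash
python3 -m pendant '{"fingers":[6,6,6,6,6,6,6,6,6,6],"delta_pos":[[-1,-1.5,0],[-2.4,-3.5,0],[-2.4,-3.5,0],[-2.4,-3.5,0],[-2.4,-3.5,0],[-2.4,-3.5,0],[-2.4,-3.5,0],[-1.4,-2,0],[-0.7,-1,0],[0,0,0]],"twist":[0,0,0,0,0,0,0,0,0,0]}' 30
python3 -c "
from cam import *
go(.5234,.2525,.047)"
```

```text
clock: 25.65
tcp_pos: [0.524, 0.2531, 0.2092]
tcp_rot: [180.0, 0.0, -6.3]
wrist_force: [0.8, -0.1, 0.3]
width: 0.06
t 25.65 pos [0.524  0.2531 0.2092] rot [ 1.7999e+02  1.0000e-02 -6.3300e+00] F [ 0.84 -0.12  0.32] w 0.06 delta cm [-0.05  0.06 16.22]
```

```bash
python3 -m pendant '{"fingers":[6,6,6,6,6,6,6,6,6,6],"delta_pos":[[0,0,1],[0,0,2.5],[0,0,2.5],[0,0,2.5],[0,0,2.5],[0,0,2],[0,0,1.5],[0,0,1],[0,0,0.5],[0,0,0]],"twist":[0,0,0,0,0,0,0,0,0,0]}' 30
python3 -c "
from cam import *
go(.5234,.2525,.047)"
```

```text
clock: 26.9
tcp_pos: [0.5249, 0.2524, 0.0492]
tcp_rot: [-180.0, -0.0, -6.5]
wrist_force: [-0.7, 1.1, 0.7]
width: 0.0599
t 26.9 pos [0.5249 0.2524 0.0492] rot [-1.80e+02 -1.00e-02 -6.47e+00] F [-0.66  1.12  0.72] w 0.0599 delta cm [-0.15  0.01  0.22]
```

```bash
python3 -m pendant '{"fingers":[4,2.5,1.5,0.8,0.5,0.5,0.5,0.5],"delta_pos":[[0,0,0],[0,0,0],[0,0,0],[0,0,0],[0,0,0],[0,0,0],[0,0,0],[0,0,0]],"twist":[0,0,0,0,0,0,0,0]}' 30
python3 -c "
from cam import *
go(.5234,.2525,.047)"
```

```text
clock: 27.9
tcp_pos: [0.5245, 0.2526, 0.0498]
tcp_rot: [-180.0, 0.0, -6.5]
wrist_force: [-2.0, 0.5, 5.5]
width: 0.017
t 27.9 pos [0.5245 0.2526 0.0498] rot [-1.7999e+02  1.0000e-02 -6.4700e+00] F [-2.    0.49  5.53] w 0.017 delta cm [-0.11  0.03  0.28]
```

```bash
python3 -m pendant '{"fingers":[0.5,0.5,0.5,0.5,0.5,0.5,0.5,0.5,0.5],"delta_pos":[[0,0,-0.2],[0.67,-0.02,0],[0.67,-0.02,0],[0.67,-0.02,0],[0.67,-0.02,0],[0.67,-0.02,0],[0.67,-0.02,0],[0.67,-0.02,0],[0.67,-0.02,0]],"twist":[0,-3.2,-3.2,-3.2,-3.2,-3.2,-3.2,-3.2,-3.2]}' 40
cat >> cam.py <<'E'
def arc(P=(.5379,.3717)):
    p=ctrl.observe()['tcp_pos'][:2]-P
    print("radius",np.hypot(*p).round(4),"angle",(np.arctan2(p[1],p[0])-np.arctan2(.2526-P[1],.5245-P[0])).round(3))
E
python3 -c "
from cam import *
go(.5234,.2525,.047);arc()"
```

```text
clock: 29.02
tcp_pos: [0.575, 0.259, 0.05]
tcp_rot: [-179.9, 0.3, 19.2]
wrist_force: [-3.8, 3.1, -2.1]
width: 0.0167
t 29.025 pos [0.575 0.259 0.05 ] rot [-179.87    0.31   19.17] F [-3.77  3.05 -2.14] w 0.0167 delta cm [-5.09 -1.08  0.33]
radius 0.1187 angle 0.43
```

```bash
python3 -m pendant '{"fingers":[0.5,0.5,0.5,0.5,0.5,0.5,0.5,0.5,0.5],"delta_pos":[[0.67,-0.02,0],[0.67,-0.02,0],[0.67,-0.02,0],[0.67,-0.02,0],[0.67,-0.02,0],[0.67,-0.02,0],[0.67,-0.02,0],[0.67,-0.02,0],[0,0,0]],"twist":[-3.2,-3.2,-3.2,-3.2,-3.2,-3.2,-3.2,-3.2,0]}' 40
python3 -c "
from cam import *
go(.5234,.2525,.047);arc()"
```

```text
clock: 30.15
tcp_pos: [0.6187, 0.2869, 0.0499]
tcp_rot: [-179.7, 0.4, 44.7]
wrist_force: [-7.5, 0.2, 2.2]
width: 0.0162
t 30.15 pos [0.6187 0.2869 0.0499] rot [-179.68    0.4    44.73] F [-7.47  0.22  2.21] w 0.0162 delta cm [-9.19 -4.26  0.38]
radius 0.1171 angle 0.873
```

```bash
python3 -m pendant '{"fingers":[0.5,0.5,0.5,0.5,0.5],"delta_pos":[[0.25,0,0],[0.25,0.05,0],[0,0,0],[0,0,0],[0,0,0]],"twist":[0,0,0,0,0]}' 40
python3 - <<'E'
from cam import *
import cv2
go(.5234,.2525,.047);arc()
im=ctrl.capture("top")[:,:,::-1];s=ctrl.capture("side")[:,:,::-1]
c=np.hstack([cv2.resize(i,(400,400),interpolation=cv2.INTER_CUBIC) for i in(im[195:275,260:340],s[130:250,265:385])])
cv2.imwrite("pics/b7.png",np.clip(c*1.5,0,255).astype('uint8'))
E
```

```text
clock: 30.78
tcp_pos: [0.6208, 0.2891, 0.0499]
tcp_rot: [-179.6, 0.6, 44.8]
wrist_force: [-9.5, -0.2, 4.4]
width: 0.0164
t 30.775 pos [0.6208 0.2891 0.0499] rot [-179.61    0.62   44.8 ] F [-9.49 -0.21  4.45] w 0.0164 delta cm [-9.48 -4.26  0.42]
radius 0.117 angle 0.899
```

View pics/b7.png

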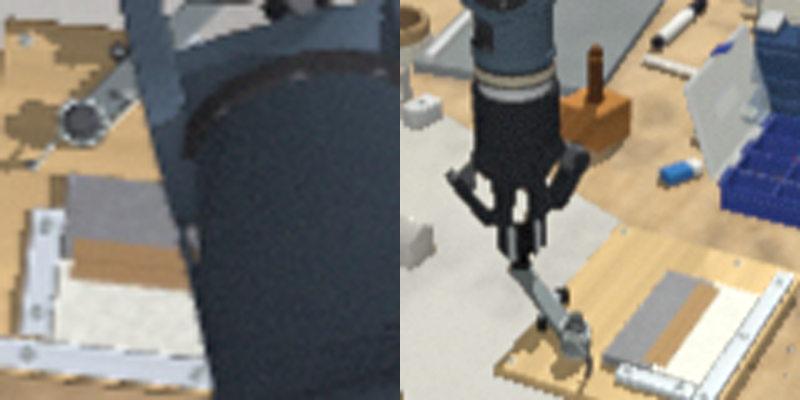

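The arm appears to be against the stop pin, with the board lying in place and clear. I'll push a little more to confirm the stop.

```bash
python3 -m pendant '{"fingers":[0.5,0.5,0.5,0.5,0.5,0.5],"delta_pos":[[0.2,0,0],[0.2,0,0],[0,0,0],[0,0,0],[0,0,0],[0,0,0]],"twist":[0,0,0,0,0,0]}' 40
python3 -c "
from cam import *
go(.5234,.2525,.047);arc()"
```

```text
clock: 31.62
tcp_pos: [0.6211, 0.2895, 0.0498]
tcp_rot: [-179.5, 1.1, 44.8]
wrist_force: [-14.8, -7.9, 8.6]
width: 0.0168
t 31.625 pos [0.6211 0.2895 0.0498] rot [-179.54    1.05   44.83] F [-14.82  -7.89   8.64] w 0.0168 delta cm [-9.53 -4.26  0.49]
radius 0.1169 angle 0.904
```

The extra 4 mm of push moved the knob only about 0.5 mm while the force rose to 17 N, so the arm is hard on its stop. Handing in.

```bash
python3 -c "
from station import ctrl
print(ctrl.hand_in())"
```

```text
the job is handed in; nothing more can be done
None
```

I rubbed the taped joint, put the burnisher back in its block and let go. I handed in at about 32 s of the 70 s allowed, still holding the spring arm at its stop; no verdict came back.

- **Rub:** One pass along the middle of the tape at about 3 cm/s, from the right-hand end to the end stop, pressing with roughly 10–20 N. Friction was high, with a drag of 10–14 N. The ball went about 7 mm past its place in the last picture, which put it 1–2 mm beyond the end mark.
- **Start of the rub:** My two estimates of where the ball first touched differed by about 4 mm: one put it on the start mark, the other slightly to the right of it. The rub moves left from there, so it covers the mark either way.
- **Burnisher:** The collar seated with a 12 N push. A picture after release shows it upright in the block.
- **Spring arm:** The knob's measured angle is about 0.90 rad. A further 4 mm of push moved it only about 0.5 mm while the side force rose from about 9 to 17 N, so it is against the stop pin.
- **Board and bench:** The last picture shows the board in place and clear of the arm. The eraser and house block look undisturbed. The tape roll and screwdriver were outside that picture; the arm did not work near them.

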